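Raise the blood-draw arm rest onto its first rung

ROBOT

A 6-joint arm with a two-finger parallel gripper is mounted at the origin on the work surface. World frame = base frame: x ahead of the robot, y to its left, z up, the work surface at z = 0. Lengths are in m, angles in degrees, forces in N, time in s.
With the tool pointing down it reaches from about 0.15 to 0.775 m from the base axis. Payload 6.1 kg.
Tool frame: the origin (TCP) lies on the mounting face of the last link; the fingertips stand 173 mm ahead of it and the grasp point (between the pads) lies 155 mm ahead of it; x points along the fingers, y is the direction in which the jaws open and shut, and the axes are right-handed (so a half turn about x gives the same grasp; the last joint's range is limited). The gripper opens to 85 mm and grips with 20 to 120 N. Pads are 22 mm wide; open, the fingers measure 114 mm over their backs; the gripper's body (76 mm by 85 mm) begins 54 mm behind the grasp point. The pads swing forward as they close: fully open they stand 13 mm farther back than shut.
Start: joints at [-70.989, 7.208, -2.269, 80.523, 0, 90], TCP at [0.171, -0.496, 0.405] pointing down, gripper open.
Joint ranges: [-155.77, 155.77], [-54.66, 111.73], [-72.52, 77.12], [-102.08, 115.82], [-83.92, 84.16], [-180, 180]. Speed limits (degrees/s): [136.94, 136.94, 172.46, 180, 180, 180].

INTERFACE

Orientations are given as [roll, pitch, yaw] about the fixed x, y, z axes, in that order (R = Rz(yaw) Ry(pitch) Rx(roll)).
In Python, from station import env gives the robot as it stands.
- The arm moves only by the shell command python3 -m handwheel 'ROWS'. ROWS is JSON, a list of rows, each a list of 3 entries, a list of its own where there are three numbers: the shift along the tool's x, y, z in m, then the turn about the tool's x in rad, then the opening, from 0 (shut) to 1 (fully open). In form: [[[x, y, z], yaw, claw], ...]. A call has exactly 8 rows; each row is the pose to reach, as a shift and turn from the pose commanded when the call began, along the tool's axes at that moment; what a row does not reach only later rows make up. A row lasts 1/12 s, in which the tool goes at most 41.7 mm and 7.16 degrees, less where a joint would pass 70% of its speed; a pose out of reach is approached as far as the arm can. A call with a gripper value outside its range is refused whole. The fingers move at their own pace and stop on an object; the grip force is fixed at half the most. Time passes only in rows, so rows that repeat a pose let the fingers close, or fill a call up. It gives the time, the measured TCP pose, the force and the opening at its end, in the units of the state.
- env.get_obs(): the state, without advancing time (a new reading comes with each control period).
- env.capture(name): name is "side" or "top" or "wrist"; returns the picture (480x640x3 uint8, red, green, blue); there is no depth.
- env.camera_params(name): a dict with "mtx" (3x3 intrinsics, pixels), "origin" and "orientation" of the camera in the world; the wrist camera has in their place "mount" (4x4, takes a point from camera to tool coordinates, whose origin is the TCP and whose axes are the tool frame's). Camera axes: x right, y up, looking along -z (the intrinsics and any distortion apply to the point x, -y, -z); pixel columns grow to the right and rows downward; lengths in m; the calibration is good to about 2 mm. A picture is of the moment at which its call begins: read the wrist's pose just before it. camera_params takes no time and is no camera call.
- env.finish_job(): hands the job in, once; it reports no verdict.
Trained networks look in the newest picture that a camera, given by its name, has taken for a name from the list of things; names that differ only in an ending like _2 or _b are one class to them, and where a whole thing is asked for, a point or a joint stands for the part that bears it (a point fixed in the world has none). Each returns a list of dicts, best first, with "score" (0 to 1); they miss things now and then, are a little off and sometimes report something else, mostly with a low value. They report only what shows in the picture. A call takes as long as a camera call.
- env.look_for(camera, name): "xyz" ([x, y, z] in m, in world coordinates, good to about 4 mm: the middle of the surface that is visible of it).
- env.cut_out(camera, name): "mask" (480x640 bool, what is visible of it).
- env.pinpoint(camera, name): "xyz" ([x, y, z] in m, in world coordinates, good to about 4 mm: a listed point, or the origin of a listed thing).
The state is a dict: "clock": time; "joints": joint angles; "joint_vel": joint speeds; "joint_efforts": joint torques, N m; "position": TCP position; "ee_rot": TCP orientation; "ft_force": force on the tool from outside, world axes, zero at the start; "moment": the same for the moment, N m; "gripper_width": finger opening in m.
Only numpy, scipy, OpenCV 4.12 (cv2) and the standard library are available. Lean on these libraries where they do the work, as an engineer would, in place of code of your own. Each camera call takes 0.05 s, during which the arm holds its last target.

TASK

The padded arm rest is at its lowest setting and the next patient needs it one setting higher: lift it by its handle until the hanging pawl has gone past the first rung above it and swung back in, but not past the second, then let it down slowly until that rung carries its whole weight, without letting it drop or forcing it down, and let go. Then prove that it is locked: press straight down on the middle of the pad with your closed fingers, with about 15 newtons for a second, and take your hand away. Leave everything else on the counter where it stands.

Things in the scene. Friction and masses are not known exactly. Their poses are not given: they have to be found in the camera images.
- stand: stand of the arm rest, fixed. Origin under the centre of its grey base plate (240 x 220 x 12 mm); +x points from the handle side to the mast, z up. Mast 70 mm along +x: two upright 16 mm steel tubes 72 mm apart, about 310 mm high with a black cap, joined by 8 mm rungs along y, 45 mm apart. The mast is clamped in its sockets by hand, so it sits up to 10 mm higher or lower from stand to stand
- armrest (a joint): height (m) of the arm rest above its lowest position, 0 at the start, resting on collars; it slides straight up the mast (to 0.104) and sinks by its weight (0.57 to 0.81 kg; 1.2 N friction). Its pawl bears on the first rung at 0.024 to 0.044, not known closer, on the second 0.045 higher. A lift of 0.051 to 0.065 always passes the first rung and never the second. No way back down past a rung
- handle_mid (a point): middle of the lift handle's grip: a level steel bar 14 mm thick and 110 mm long, along the stand's y, held at both ends, 205 mm from the mast plane on the robot's side of the pad; 52 mm of free space between bar and pad, whose side roll rises 39 mm above the bar's axis; its axis is 127 mm above the counter at the start. It can be gripped from above with the jaws closing along the stand's x
- pad_mid (a point): centre of the pad's top face, 152 mm above the counter at the start, 117 mm from the handle's grip along the stand's +x. The pad is a black trough 262 mm long along the stand's y: a flat bottom 68 mm wide (along x) between two side rolls that stand 14 mm higher. Firm foam: it gives about 1 mm for 12 N
- pad: the pad of the arm rest; its origin lies in the mast plane at the height of the underside of the pawl's toe, 88 mm along x from the pad's centre and 53 mm below its top face
- pawl: gravity pawl on the mast's far side: hanging steel finger 24 mm wide, 50 mm long, toe pointing in between the tubes, thumb weight outside. Origin on its pin, 42 mm above the toe's underside, 16 mm beyond the mast plane. Going up, a rung swings it out (to 0.27 rad about the stand's y); 5 mm above bearing height it falls in over the rung. Hanging in, its axes are the stand's. Works by itself
- tube_rack: bystander: white rack of capped tubes, 56 x 144 mm, 92 mm high, beside the stand; origin under its centre
- tube_block: bystander: low black rack of capped tubes, 60 x 132 mm, 72 mm high; origin under its centre
- rub_bottle: bystander: white and blue pump bottle, 62 mm across, 182 mm high, beside the stand; origin under its centre
- kidney_dish: bystander: steel kidney dish, 90 x 184 mm, 36 mm high, near the handle; origin under its middle
- glove_box: bystander: white and blue glove box, 125 x 235 mm, 75 mm high; origin under its centre
- swab_jar: bystander: white jar with a steel lid, 84 mm across, 115 mm high, beside the stand; origin under its centre
- tape_roll: bystander: roll of tape lying flat, 72 mm across, 25 mm high; origin under its centre

How it is judged (in metres and radians):
On the way, in this order (a step that is already met when the one before it is completed fails the run):
1. the arm rest hangs by its pawl on the first rung, with no hand on it (value of joint armrest between 0.022 and 0.046 m and contact force between pawl and anything else above 2 N and contact force between each of the fingers, the arm and anything else below 0.3 N), for 0.3 s.
2. the pad is pressed down with 8 N or more (contact force between the fingers and pad above 8 N and contact force between pawl and anything else above 8 N), for 0.4 s.
At the end, for the whole second after the job is handed in: the arm rest hangs at rest on the first rung (22 to 46 mm above its lowest position), its pawl bearing on the rung with more than 2 N (value of joint armrest between 0.022 and 0.046 m and contact force between pawl and anything else above 2 N and velocity of joint armrest between -0.01 and 0.01 m/s); the robot touches nothing.
It fails at once if the arm rest is let drop (velocity of joint armrest below -0.1 m/s).
It fails at once if the pawl is forced down on a rung (over 25 N on it while the pad is not being pressed, or over 45 N at all) ((contact force between pawl and anything else above 25 N and contact force between the fingers and pad below 0.5 N) or contact force between pawl and anything else above 45 N).
It fails at once if the pad is pressed with over 30 N (contact force between the fingers and pad above 30 N).
It fails at once if a thing standing by is knocked over or pushed more than 25 mm (distance of any of tube_rack, tube_block, rub_bottle, kidney_dish, glove_box, swab_jar, tape_roll from where it was at the start of the episode above 0.025 m or angle between any of tube_rack, rub_bottle, swab_jar's own z axis and vertical above 0.5 rad).
It also fails if it takes over 61 s, if anything falls off the work surface, if the arm or the gripper's body presses on something with over 40 N, if the wrist force passes 120 N, or if a joint passes its speed limit or range.

## Working session

There is one attempt and no reset: what is moved stays moved. The work goes in short steps, Python scripts to look and compute and a shell command to move; the robot and the scene stay as the last step left them, time stands still between calls to the robot, and variables do not carry over. Pictures are saved under pics/ and viewed, and the job is handed in when it is done.

```bash
ls; mkdir -p pics
python3 - <<'E'
from station import env
import cv2,numpy as np
o=env.get_obs()
for k,v in o.items(): print(k,np.round(v,3) if not isinstance(v,dict) else v)
for n in ["side","top"]:
    im=env.capture(n); cv2.imwrite(f"pics/{n}0.png",im[:,:,::-1])
    for t in ["handle_mid","pad_mid","stand","pawl"]:
        print(n,t,[(np.round(r["xyz"],4),round(r["score"],2)) for r in env.pinpoint(n,t)[:2]])
print(env.get_obs()["clock"])
for n in ["side","top"]: print(env.camera_params(n))
E
```

```text
pics
clock 0.0
joints [-70.988   7.242  -2.327  80.522   0.     90.   ]
joint_vel [-0.003 -0.014 -0.098 -0.104 -0.14  -0.027]
joint_efforts [-1.0000e-03 -4.3592e+01  3.5292e+01  1.7000e-02 -0.0000e+00 -0.0000e+00]
position [ 0.171 -0.496  0.404]
ee_rot [-90.24   89.909 108.772]
ft_force [-0.197  1.009  0.111]
moment [ 0.024 -0.013 -0.01 ]
gripper_width 0.085
side handle_mid [(array([ 0.4928, -0.0865,  0.1259]), 0.63)]
side pad_mid [(array([ 0.6056, -0.1034,  0.1516]), 0.71)]
side stand [(array([ 0.6229, -0.1066,  0.0021]), 0.94)]
side pawl [(array([ 0.7062, -0.128 ,  0.1399]), 0.64)]
top handle_mid [(array([ 0.4876, -0.0849,  0.1249]), 0.77), (array([ 6.192e-01, -3.001e-01, -6.000e-04]), 0.25)]
top pad_mid [(array([ 0.6033, -0.1082,  0.1499]), 0.59), (array([ 0.4802, -0.2706, -0.0014]), 0.31)]
top stand [(array([ 0.6225, -0.1119, -0.0017]), 0.7)]
top pawl [(array([ 0.7055, -0.1261,  0.1458]), 0.56)]
0.5
{'mtx': array([[578.98197497,   0.        , 324.08242836],
       [  0.        , 578.98197497, 244.42904645],
       [  0.        ,   0.        ,   1.        ]]), 'origin': array([0.49549362, 1.20386429, 0.93271781]), 'orientation': array([  56.3804685 ,   -0.33245003, -177.9034259 ])}
{'mtx': array([[494.97342572,   0.        , 321.07531619],
       [  0.        , 494.97342572, 241.40598084],
       [  0.        ,   0.        ,   1.        ]]), 'origin': array([ 0.33201328, -0.01697797,  1.56134051]), 'orientation': array([ 7.74423685e+00, -2.22182385e-02, -8.95801692e+01])}
```

View pics/side0.png

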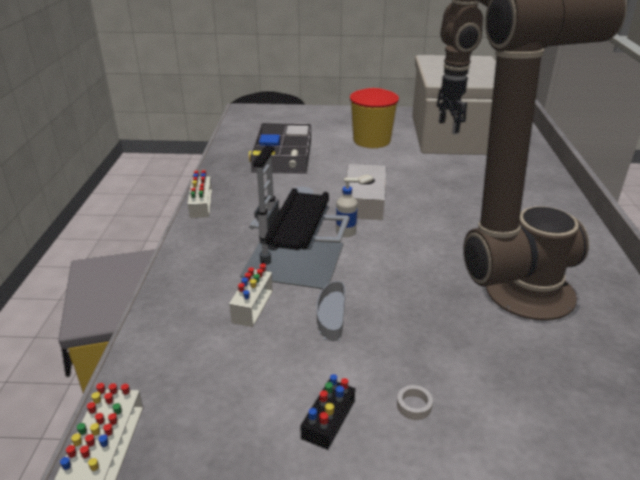

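View pics/top0.png

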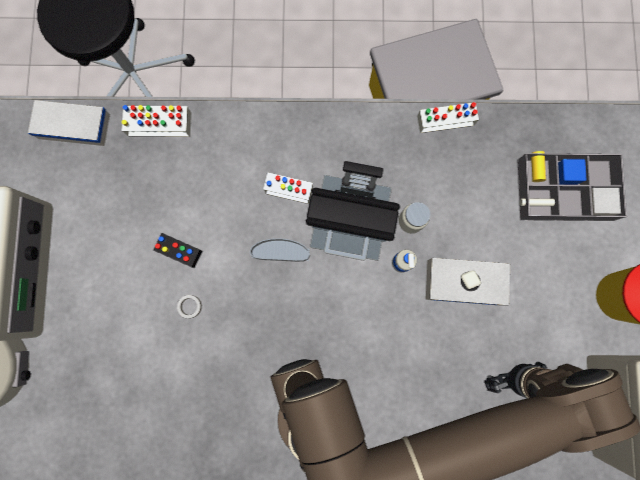

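```bash
cat > h.py <<'E'
from station import env
import cv2,numpy as np
from scipy.spatial.transform import Rotation as Ro
def T(o=None):
    o=o or env.get_obs()
    return np.array(o["position"]),Ro.from_euler('xyz',o["ee_rot"],degrees=True).as_matrix()
def cam(n):
    p=env.camera_params(n)
    if n=="wrist":
        t,R=T(); M=np.array(p["mount"]); return p["mtx"],R@M[:3,:3],t+R@M[:3,3]
    return p["mtx"],Ro.from_euler('xyz',p["orientation"],degrees=True).as_matrix(),np.array(p["origin"])
def ray(n,uv,z,c=None):
    K,R,t=c or cam(n)
    d=np.linalg.inv(K)@[uv[0],uv[1],1]; d=R@(d*[1,-1,-1])
    return t+d*(z-t[2])/d[2]
def proj(n,X,c=None):
    K,R,t=c or cam(n)
    q=(R.T@(np.array(X)-t))*[1,-1,-1]; q=K@q; return q[:2]/q[2]
E
python3 - <<'E'
from h import *
t,R=T(); print(np.round(R,4))
im=env.capture("top")
m=env.cut_out("top","pad"); 
m=m[0]["mask"].astype(np.uint8); print(m.sum())
c=max(cv2.findContours(m,0,1)[0],key=cv2.contourArea)
b=cv2.boxPoints(cv2.minAreaRect(c)); print(b)
w=np.array([ray("top",p,0.16)[:2] for p in b]); print(w)
for i in range(4):
    d=w[(i+1)%4]-w[i]; print(np.linalg.norm(d),np.degrees(np.arctan2(d[1],d[0])))
o=im.copy();o[m>0,0]=255
cv2.imwrite("pics/topz.png",cv2.resize(o[80:340,230:530],None,fx=2.2,fy=2.2)[:,:,::-1])
for n in ["kidney_dish","rub_bottle","tube_rack","swab_jar","glove_box"]:
    print(n,[(np.round(r["xyz"],3),round(r["score"],2)) for r in env.pinpoint("top",n)[:2]])
E
```

```text
[[-0.000e+00  3.258e-01 -9.455e-01]
 [ 1.000e-04 -9.455e-01 -3.258e-01]
 [-1.000e+00 -1.000e-04 -0.000e+00]]
3408
[[304.75427 224.6368 ]
 [312.10175 186.56349]
 [400.51093 203.62492]
 [393.16345 241.69823]]
[[ 0.57081278  0.03107744]
 [ 0.68294273  0.01108211]
 [ 0.63436382 -0.24467088]
 [ 0.52326007 -0.22209117]]
0.1138988055689447 -10.110865883666952
0.260325764973203 -100.75490411107344
0.11337498673330168 168.51218275126217
0.2575958146249203 79.362069092589
kidney_dish [(array([ 0.502,  0.115, -0.002]), 0.74)]
rub_bottle [(array([ 0.48, -0.27, -0.  ]), 0.85)]
tube_rack [(array([ 0.714,  0.09 , -0.002]), 0.77)]
swab_jar [(array([ 0.617, -0.298, -0.003]), 0.95)]
glove_box [(array([ 0.42 , -0.462,  0.   ]), 0.6)]
```

View pics/topz.png

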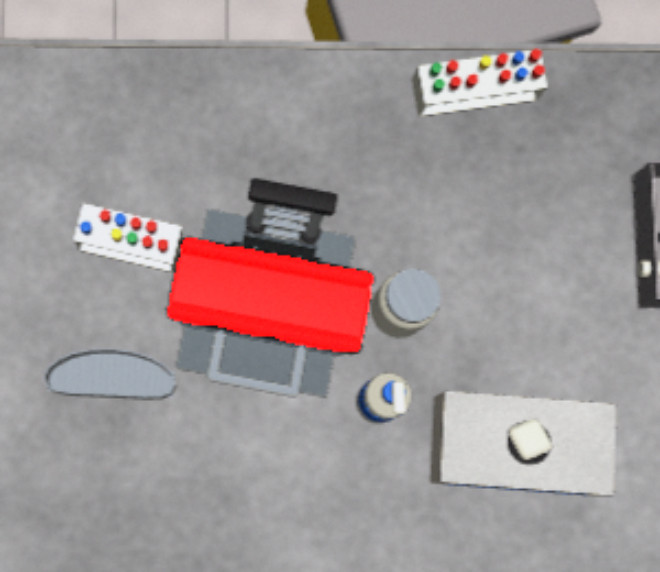

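```bash
python3 -m handwheel '[[[0.002,-0.015,-0.025],-0.06,0.5],[[0.004,-0.035,-0.055],-0.13,0.5],[[0.006,-0.056,-0.088],-0.22,0.5],[[0.008,-0.078,-0.12],-0.31,0.5],[[0.010,-0.1,-0.153],-0.40,0.5],[[0.012,-0.122,-0.186],-0.5,0.5],[[0.014,-0.142,-0.218],-0.59,0.5],[[0.016,-0.162,-0.25],-0.68,0.5]]'
python3 - <<'E'
from h import *
t,R=T();d=np.array([.490,-.0855,.38])-t; print(t,R.T@d, np.degrees(np.arctan2(R[1,1],R[0,1])))
E
```

```text
clock: 1.52
position: [0.3553, -0.26, 0.3889]
ee_rot: [85.5, 89.9, -36.3]
ft_force: [0.4, -0.1, 0.5]
gripper_width: 0.0423
[ 0.35525576 -0.25998973  0.388918  ] [ 0.00892288  0.02263981 -0.21929438] -31.779618253229852
```

```bash
python3 -m handwheel '[[[0.001,0.003,-0.033],-0.06,0.5],[[0.003,0.006,-0.066],-0.12,0.5],[[0.004,0.01,-0.1],-0.18,0.5],[[0.005,0.014,-0.133],-0.24,0.5],[[0.007,0.017,-0.166],-0.30,0.5],[[0.008,0.02,-0.19],-0.35,0.5],[[0.009,0.022,-0.21],-0.365,0.5],[[0.009,0.0226,-0.219],-0.365,0.5]]'
cat > look.py <<'E'
from h import *
import sys
t,R=T(); c=cam("wrist"); im=env.capture("wrist")
print(t,np.degrees(np.arctan2(R[1,1],R[0,1])))
for n in ["handle_mid","pad_mid"]:
    for r in env.pinpoint("wrist",n)[:2]:
        x=np.array(r["xyz"]); print(n,np.round(x,4),round(r["score"],2),np.round(R.T@(x-t),4), proj("wrist",x,c))
cv2.imwrite(sys.argv[1],im[:,:,::-1])
E
python3 look.py pics/w1.png
```

```text
clock: 2.18
position: [0.4911, -0.0862, 0.3793]
ee_rot: [-157.0, 90.0, 102.0]
ft_force: [-1.0, -0.9, -0.1]
gripper_width: 0.0428
[ 0.49112703 -0.08621794  0.37930474] -10.950294094555822
handle_mid [ 0.4909 -0.0846  0.1232] 0.63 [ 0.2561 -0.0005 -0.0014] [317.65202482 247.81225628]
pad_mid [ 0.6085 -0.104   0.1527] 0.74 [ 0.2266  0.1187 -0.0047] [530.14388736 260.63802844]
```

View pics/w1.png

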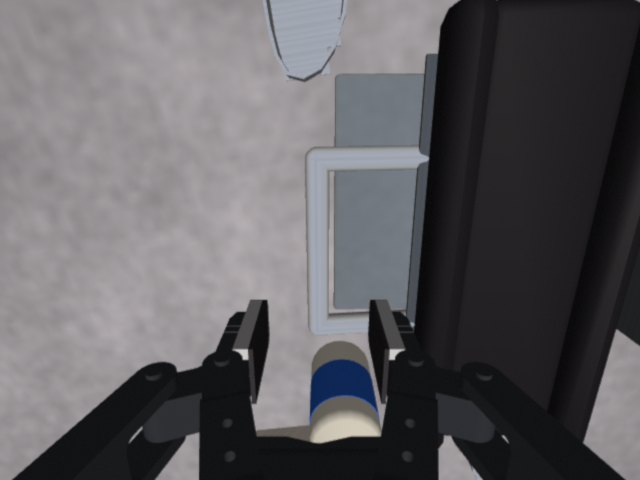

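```bash
python3 -m handwheel '[[[0.012,0,0],0,0.5],[[0.025,0,-0.001],0,0.5],[[0.038,0,-0.001],0,0.5],[[0.051,0,-0.001],0,0.5],[[0.064,0,-0.001],0,0.5],[[0.076,0,-0.001],0,0.5],[[0.08,0,-0.001],0,0.5],[[0.08,0,-0.001],0,0.5]]'
python3 look.py pics/w2.png
python3 - <<'E'
from h import *
im=env.capture("side"); cv2.imwrite("pics/s2.png",cv2.resize(im[120:310,180:440],None,fx=3,fy=3)[:,:,::-1])
E
```

```text
clock: 3.0
position: [0.4891, -0.0881, 0.299]
ee_rot: [-81.0, 89.9, 177.7]
ft_force: [1.2, 0.6, -0.5]
gripper_width: 0.0429
[ 0.48911245 -0.08805946  0.29899326] -11.230204781316413
handle_mid [ 0.4935 -0.0836  0.1228] 0.59 [ 0.1762  0.0037 -0.0053] [327.0186972  303.62948339]
```

View pics/w2.png

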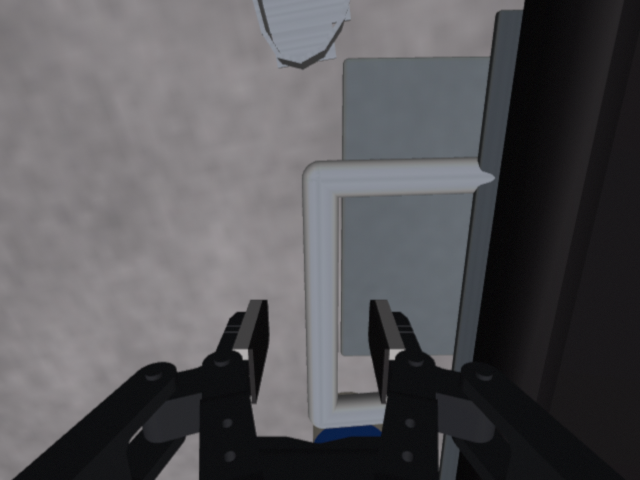

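View pics/s2.png

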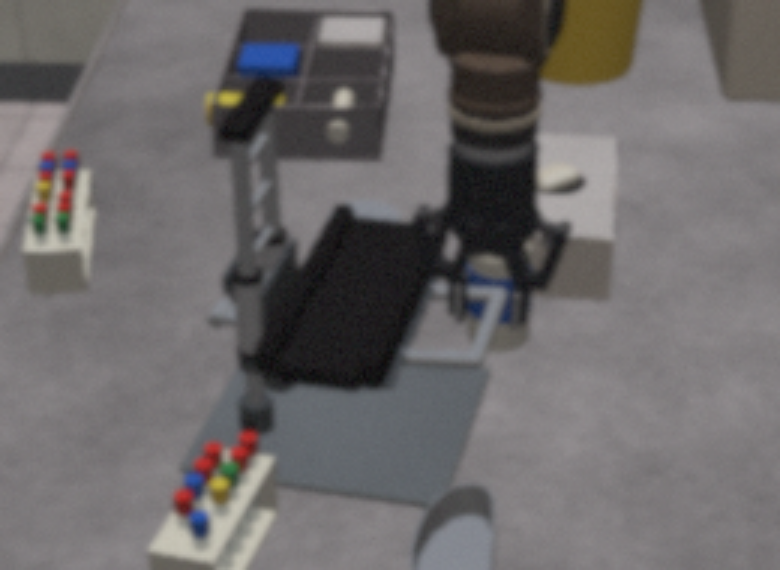

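```bash
python3 -m handwheel '[[[0.003,0.0005,-0.001],0,0.5],[[0.006,0.001,-0.002],0,0.5],[[0.009,0.001,-0.003],0,0.5],[[0.012,0.001,-0.003],0,0.5],[[0.015,0.001,-0.003],0,0.5],[[0.016,0.001,-0.003],0,0.5],[[0.016,0.001,-0.003],0,0.5],[[0.016,0.001,-0.003],0,0.5]]'
python3 look.py pics/w3.png; python3 -c "
from h import *
t,R=T();print(proj('wrist',t+R@[.156,0,0]),proj('wrist',t+R@[.156,0.0,0.055]),proj('wrist',t+R@[.156,0.0,-0.055]))"
```

```text
clock: 3.87
position: [0.4917, -0.0843, 0.2836]
ee_rot: [-81.9, 90.0, 177.0]
ft_force: [-1.2, -0.7, -0.1]
gripper_width: 0.0429
[ 0.49166131 -0.08432868  0.2835912 ] -11.115049793825012
handle_mid [ 0.4931 -0.0861  0.1259] 0.82 [0.1577 0.0018 0.0015] [322.91218552 341.87214991]
[318.3546191  341.20286798] [318.34926446 449.60390519] [318.36147645 202.38010397]
```

View pics/w3.png

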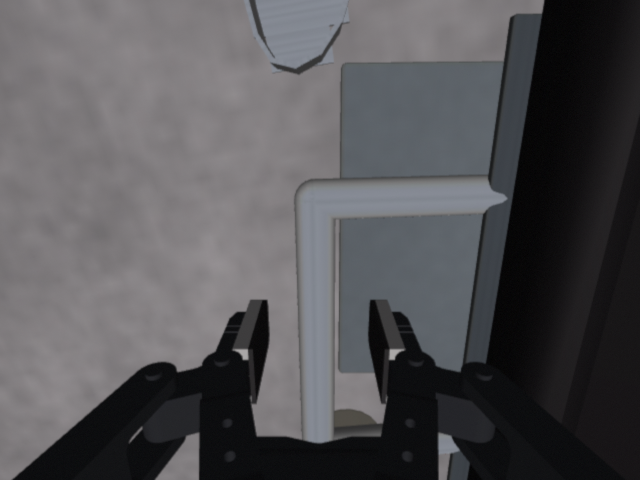

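Well centred on the bar (u≈317 against 318, bar ends at v≈200 and ≈440). Closing.

```bash
python3 -m handwheel '[[[0,0,0],0,0.3],[[0,0,0],0,0.2],[[0,0,0],0,0.1],[[0,0,0],0,0],[[0,0,0],0,0],[[0,0,0],0,0],[[0,0,0],0,0],[[0,0,0],0,0]]'
python3 -c "
from h import *
print(env.get_obs())"
```

```text
clock: 4.68
position: [0.491, -0.0842, 0.2839]
ee_rot: [-88.9, 89.9, 169.9]
ft_force: [-4.9, 1.0, 5.4]
gripper_width: 0.0117
{'clock': 4.6833, 'joints': array([-9.73557957e+00,  6.00416358e+00, -1.88968410e+01,  6.51737253e+01,
        4.14911578e-04,  9.13710908e+01]), 'joint_vel': array([ 0.02002966, -0.08392896,  0.15641945, -0.0609408 ,  0.00447528,
       -0.06276297]), 'joint_efforts': array([-1.21301995e-01, -3.83942986e+01,  3.46091688e+01, -2.29623891e+00,
       -8.40985071e-03,  1.11125233e-01]), 'position': array([ 0.49101073, -0.08424295,  0.2839154 ]), 'ee_rot': array([-88.94702075,  89.925269  , 169.94630864]), 'ft_force': array([-4.9495928 ,  0.96989878,  5.4309361 ]), 'moment': array([0.19479626, 1.08338723, 0.12805793]), 'gripper_width': 0.011707660446783555}
```

```bash
python3 -m handwheel '[[[-0.001,0,0],0,0],[[-0.003,0,0],0,0],[[-0.005,0,0],0,0],[[-0.008,0,0],0,0],[[-0.011,0,0],0,0],[[-0.013,0,0],0,0],[[-0.014,0,0],0,0],[[-0.014,0,0],0,0]]'
python3 look.py pics/w4.png
```

```text
clock: 5.35
position: [0.4911, -0.0842, 0.2977]
ee_rot: [-89.7, 89.9, 169.1]
ft_force: [-5.7, 1.6, -5.2]
gripper_width: 0.0119
[ 0.49109991 -0.08424006  0.29766224] -11.114875920795226
handle_mid [ 0.4931 -0.0854  0.1371] 0.7 [0.1606 0.0025 0.0008] [324.51222494 336.16599966]
```

View pics/w4.png

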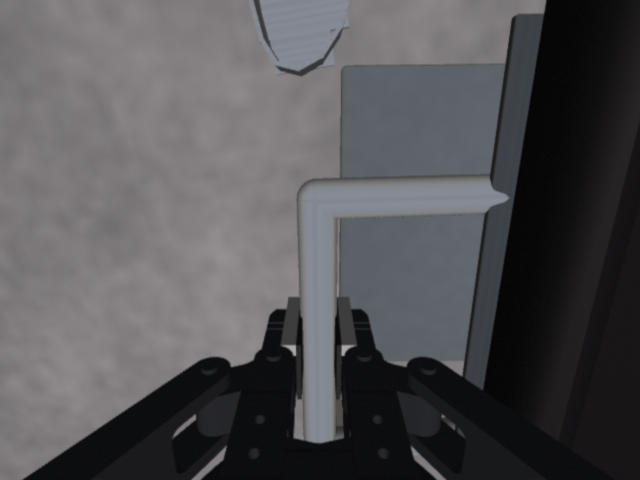

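```bash
python3 -m handwheel '[[[-0.003,0,0],0,0],[[-0.009,0,0],0,0],[[-0.016,0,0],0,0],[[-0.023,0,0],0,0],[[-0.030,0,0],0,0],[[-0.037,0,0],0,0],[[-0.042,0,0],0,0],[[-0.044,0,0],0,0]]'
python3 -m handwheel '[[[0,0,0],0,0],[[0,0,0],0,0],[[0,0,0],0,0],[[0,0,0],0,0],[[0,0,0],0,0],[[0,0,0],0,0],[[0,0,0],0,0],[[0,0,0],0,0]]'
python3 look.py pics/w5.png
python3 - <<'E'
from h import *
im=env.capture("side"); cv2.imwrite("pics/s5.png",cv2.resize(im[120:310,180:440],None,fx=3,fy=3)[:,:,::-1])
for n in ["handle_mid","pad_mid","pawl","pad"]:
    print(n,[(np.round(r["xyz"],4),round(r["score"],2)) for r in env.pinpoint("side",n)[:2]])
E
```

```text
clock: 6.17
position: [0.491, -0.0842, 0.3428]
ee_rot: [-91.2, 89.9, 167.7]
ft_force: [-6.1, 1.6, -7.9]
gripper_width: 0.012
clock: 6.83
position: [0.491, -0.0842, 0.3425]
ee_rot: [-90.3, 89.9, 168.5]
ft_force: [-6.9, 1.4, -5.5]
gripper_width: 0.0118
[ 0.4910145  -0.08422401  0.3425234 ] -11.116255092724636
handle_mid [ 0.4918 -0.0816  0.1837] 0.6 [ 0.1588  0.0004 -0.0027] [319.44836532 331.04696046]
handle_mid [(array([ 0.4904, -0.0862,  0.1859]), 0.81), (array([ 0.6089, -0.1021,  0.2107]), 0.4)]
pad_mid [(array([ 0.6038, -0.1062,  0.2101]), 0.97), (array([ 0.7084, -0.128 ,  0.2023]), 0.35)]
pawl [(array([ 0.7085, -0.1286,  0.1993]), 0.52), (array([ 0.6139, -0.303 , -0.001 ]), 0.49)]
pad []
```

View pics/s5.png

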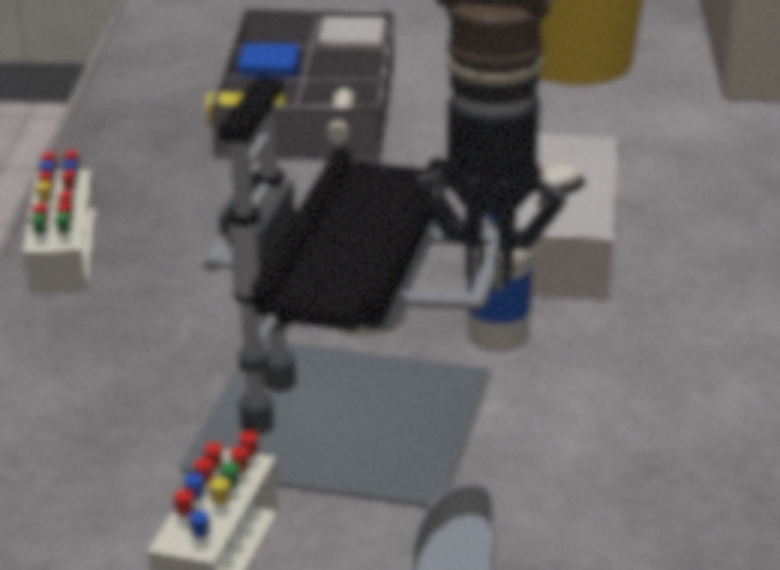

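View pics/w5.png

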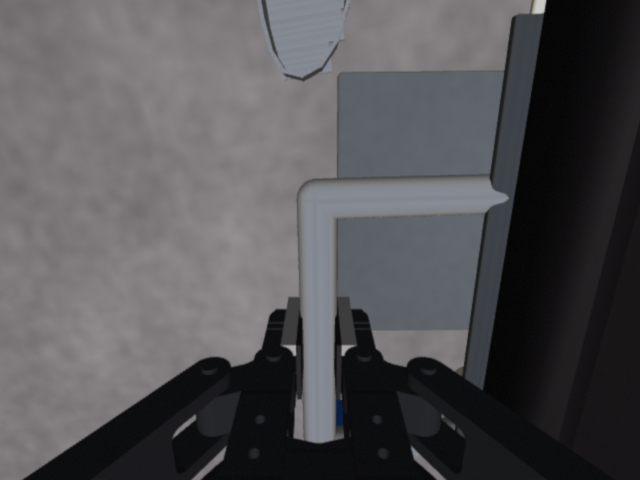

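The pad is up ~58–59 mm with no slip in the grip (the bar looks the same in the wrist picture), which is inside the 51–65 window. I'll lower it slowly.

```bash
python3 -m handwheel '[[[0.001,0,0],0,0],[[0.003,0,0],0,0],[[0.005,0,0],0,0],[[0.007,0,0],0,0],[[0.009,0,0],0,0],[[0.011,0,0],0,0],[[0.012,0,0],0,0],[[0.012,0,0],0,0]]'
python3 -m handwheel '[[[0.0005,0,0],0,0],[[0.001,0,0],0,0],[[0.0015,0,0],0,0],[[0.002,0,0],0,0],[[0.0025,0,0],0,0],[[0.003,0,0],0,0],[[0.003,0,0],0,0],[[0.003,0,0],0,0]]'
```

```text
clock: 7.9
position: [0.4911, -0.0842, 0.3302]
ee_rot: [-89.6, 89.9, 169.3]
ft_force: [-6.7, 1.3, -8.0]
gripper_width: 0.0116
clock: 8.57
position: [0.491, -0.0842, 0.3274]
ee_rot: [-88.1, 89.9, 170.8]
ft_force: [-7.6, 1.8, -6.5]
gripper_width: 0.0116
```

```bash
python3 -m handwheel '[[[0.0005,0,0],0,0],[[0.001,0,0],0,0],[[0.0015,0,0],0,0],[[0.002,0,0],0,0],[[0.002,0,0],0,0],[[0.002,0,0],0,0],[[0.002,0,0],0,0],[[0.002,0,0],0,0]]'
```

```text
clock: 9.23
position: [0.4909, -0.0842, 0.3262]
ee_rot: [-92.9, 90.0, 166.0]
ft_force: [-8.8, 0.7, -1.8]
gripper_width: 0.012
```

```bash
python3 -c "
from h import *
print(env.get_obs()['moment'])
im=env.capture('side');im=env.capture('side')
print(env.get_obs()['ft_force'],env.get_obs()['moment'],T()[0])"
```

```text
[0.32253757 1.96718279 0.13810423]
[-9.09840136  2.30033727 -1.87412933] [0.35185959 1.96977113 0.06472955] [ 0.49094728 -0.08419374  0.32617906]
```

```bash
python3 -m handwheel '[[[0.0002,0,0],0,0],[[0.0004,0,0],0,0],[[0.0006,0,0],0,0],[[0.0006,0,0],0,0],[[0.0006,0,0],0,0],[[0.0006,0,0],0,0],[[0.0006,0,0],0,0],[[0.0006,0,0],0,0]]'
```

```text
clock: 10.0
position: [0.4909, -0.0842, 0.3261]
ee_rot: [93.8, 90.0, -7.3]
ft_force: [-9.6, 2.7, 3.0]
gripper_width: 0.0117
```

```bash
python3 -m handwheel '[[[0,0,0],0,0.15],[[0,0,0],0,0.2],[[0,0,0],0,0.3],[[0,0,0],0,0.4],[[0,0,0],0,0.5],[[0,0,0],0,0.5],[[0,0,0],0,0.5],[[0,0,0],0,0.5]]'
python3 look.py pics/w6.png
python3 - <<'E'
from h import *
im=env.capture("side"); cv2.imwrite("pics/s6.png",cv2.resize(im[120:310,180:440],None,fx=3,fy=3)[:,:,::-1])
for n in ["handle_mid","pad_mid","pawl"]:
    print(n,[(np.round(r["xyz"],4),round(r["score"],2)) for r in env.pinpoint("side",n)[:2]])
E
```

```text
clock: 10.67
position: [0.4919, -0.0844, 0.3243]
ee_rot: [93.7, 90.0, -7.4]
ft_force: [-0.1, 0.2, -0.5]
gripper_width: 0.0428
[ 0.49185345 -0.08436927  0.32426115] -11.114527404650287
handle_mid [ 0.4932 -0.0854  0.1683] 0.84 [0.156  0.0014 0.0008] [322.05640759 342.93505794]
handle_mid []
pad_mid [(array([ 0.607 , -0.1016,  0.194 ]), 0.76), (array([ 0.7074, -0.1264,  0.1846]), 0.52)]
pawl [(array([ 0.7125,  0.092 , -0.003 ]), 0.68), (array([ 0.7095, -0.1306,  0.1842]), 0.59)]
```

View pics/w6.png

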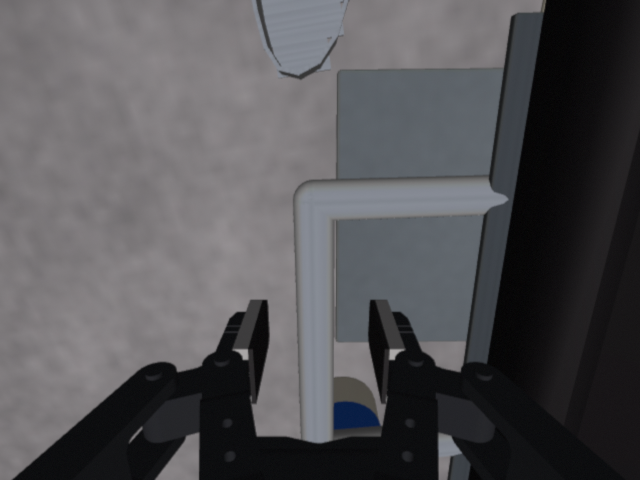

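View pics/s6.png

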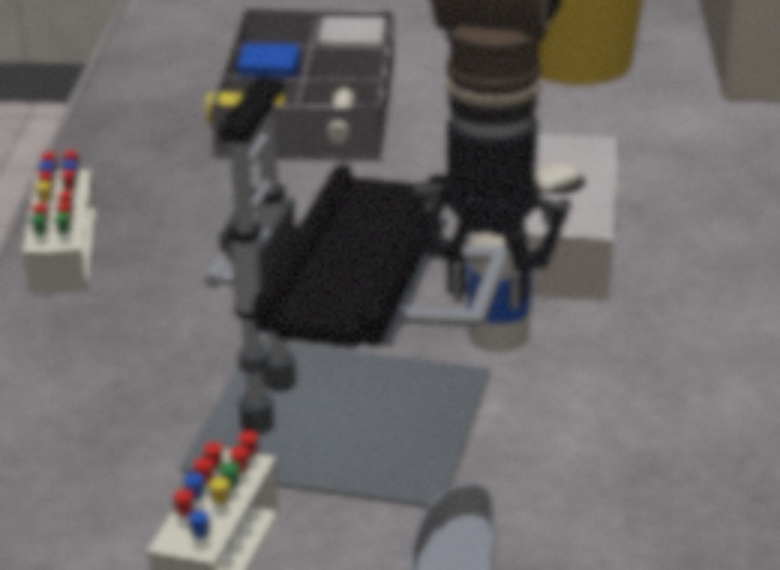

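```bash
python3 -m handwheel '[[[-0.005,0,0],0,0.5],[[-0.015,0,0],0,0.5],[[-0.03,0,0],0,0.5],[[-0.047,0,0],0,0.5],[[-0.064,0,0],0,0.5],[[-0.08,0,0],0,0.5],[[-0.09,0,0],0,0.5],[[-0.095,0,0],0,0.5]]'
python3 -m handwheel '[[[0,0.01,0],0,0.3],[[0,0.025,0],0,0],[[0,0.045,0],0,0],[[0,0.065,0],0,0],[[0,0.085,0],0,0],[[0,0.103,0],0,0],[[0,0.113,0],0,0],[[0,0.116,0],0,0]]'
python3 look.py pics/w7.png
python3 - <<'E'
from h import *
t,R=T()
for c in ["top","side"]:
    im=env.capture(c); cv2.imwrite(f"pics/{c}7.png",cv2.resize(im[120:310,180:440] if c=="side" else im[100:290,240:500],None,fx=3,fy=3)[:,:,::-1])
    for n in ["pad_mid","handle_mid"]:
        print(c,n,[(np.round(r["xyz"],4),round(r["score"],2), np.round(R.T@(r["xyz"]-t),4)) for r in env.pinpoint(c,n)[:2]])
E
```

```text
clock: 11.68
position: [0.4918, -0.0844, 0.4214]
ee_rot: [91.5, 89.8, -9.6]
ft_force: [-0.3, 0.8, -0.5]
gripper_width: 0.0428
clock: 12.35
position: [0.6075, -0.1071, 0.4167]
ee_rot: [-89.0, 89.9, 169.9]
ft_force: [-0.2, -0.6, -0.4]
gripper_width: -0.0001
[ 0.60749463 -0.10708258  0.41670544] -11.115559299615168
handle_mid [ 0.4943 -0.0853  0.1651] 0.78 [ 0.2519 -0.1146  0.0004] [136.07776012 252.89836919]
pad_mid [ 0.6095 -0.1047  0.1977] 0.94 [ 0.219   0.0021 -0.0027] [322.170406   269.31841841]
top pad_mid []
top handle_mid []
side pad_mid [(array([ 0.692 , -0.1198,  0.1406]), 0.68, array([ 0.2773,  0.0878, -0.0039])), (array([ 0.6063, -0.1024,  0.1933]), 0.57, array([ 2.248e-01,  2.000e-04, -4.400e-03]))]
side handle_mid [(array([ 0.4931, -0.083 ,  0.1668]), 0.8, array([ 0.2515, -0.1145, -0.0016])), (array([ 0.4198, -0.4622,  0.0012]), 0.48, array([ 0.4171, -0.113 ,  0.3846]))]
```

View pics/w7.png

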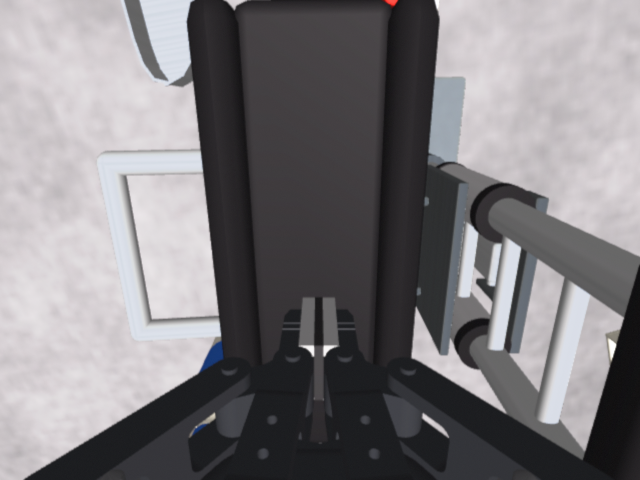

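View pics/side7.png

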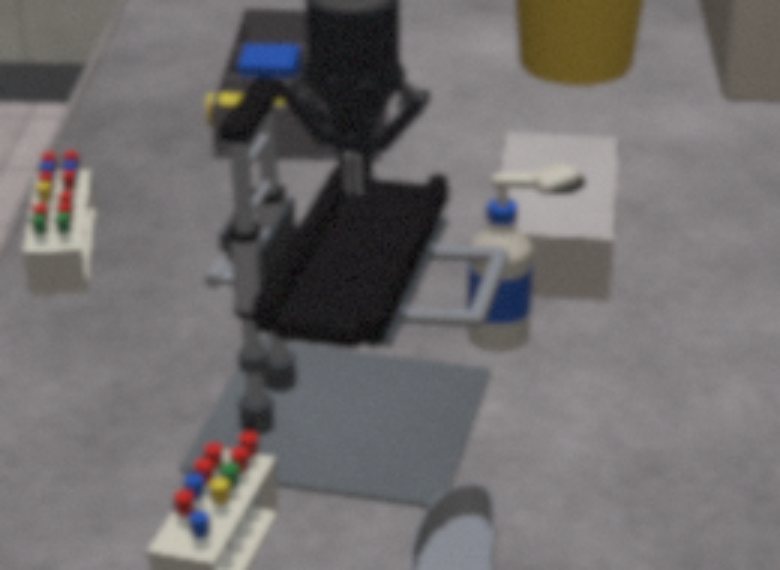

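```bash
python3 -m handwheel '[[[0.006,0,0],0,0],[[0.014,0,-0.001],0,0],[[0.022,0,-0.001],0,0],[[0.030,0,-0.002],0,0],[[0.037,0,-0.002],0,0],[[0.041,0,-0.002],0,0],[[0.042,0,-0.002],0,0],[[0.042,0,-0.002],0,0]]'
python3 -m handwheel '[[[0.0005,0,0],0,0],[[0.001,0,0],0,0],[[0.0015,0,0],0,0],[[0.002,0,0],0,0],[[0.0025,0,0],0,0],[[0.003,0,0],0,0],[[0.003,0,0],0,0],[[0.003,0,0],0,0]]'
```

```text
clock: 13.47
position: [0.6058, -0.1047, 0.3766]
ee_rot: [-88.8, 90.0, 170.1]
ft_force: [-0.2, -0.8, -0.2]
gripper_width: -0.0002
clock: 14.13
position: [0.6059, -0.1047, 0.3741]
ee_rot: [-101.3, 90.0, 157.6]
ft_force: [-0.6, 0.7, 0.1]
gripper_width: -0.0001
```

```bash
python3 -m handwheel '[[[0.0005,0,0],0,0],[[0.001,0,0],0,0],[[0.0015,0,0],0,0],[[0.002,0,0],0,0],[[0.0025,0,0],0,0],[[0.003,0,0],0,0],[[0.003,0,0],0,0],[[0.003,0,0],0,0]]'
python3 -m handwheel '[[[0.0005,0,0],0,0],[[0.001,0,0],0,0],[[0.0015,0,0],0,0],[[0.002,0,0],0,0],[[0.002,0,0],0,0],[[0.002,0,0],0,0],[[0.002,0,0],0,0],[[0.002,0,0],0,0]]'
```

```text
clock: 14.8
position: [0.6059, -0.1047, 0.3711]
ee_rot: [-130.4, 90.0, 128.5]
ft_force: [0.6, 0.7, 0.9]
gripper_width: -0.0003
clock: 15.47
position: [0.6059, -0.1047, 0.3691]
ee_rot: [111.4, 90.0, 10.3]
ft_force: [0.1, -0.3, -0.4]
gripper_width: -0.0
```

```bash
python3 -m handwheel '[[[0.0005,0,0],0,0],[[0.001,0,0],0,0],[[0.0015,0,0],0,0],[[0.002,0,0],0,0],[[0.002,0,0],0,0],[[0.002,0,0],0,0],[[0.002,0,0],0,0],[[0.002,0,0],0,0]]'
```

```text
clock: 16.13
position: [0.6058, -0.1047, 0.3673]
ee_rot: [93.9, 90.0, -7.2]
ft_force: [-0.3, 0.5, 1.8]
gripper_width: -0.0008
```

Contact is starting (1.8 N), so I'll take small steps.

```bash
python3 -m handwheel '[[[0.0003,0,0],0,0],[[0.0006,0,0],0,0],[[0.0008,0,0],0,0],[[0.0010,0,0],0,0],[[0.0010,0,0],0,0],[[0.0010,0,0],0,0],[[0.0010,0,0],0,0],[[0.0010,0,0],0,0]]'
```

```text
clock: 16.8
position: [0.6058, -0.1047, 0.3669]
ee_rot: [89.5, 89.9, -11.6]
ft_force: [-3.0, 0.8, 6.1]
gripper_width: 0.0
```

```bash
python3 -m handwheel '[[[0.0003,0,0],0,0],[[0.0006,0,0],0,0],[[0.0009,0,0],0,0],[[0.0012,0,0],0,0],[[0.0015,0,0],0,0],[[0.0018,0,0],0,0],[[0.0018,0,0],0,0],[[0.0018,0,0],0,0]]'
```

```text
clock: 17.47
position: [0.6056, -0.1047, 0.3663]
ee_rot: [91.4, 89.9, -9.7]
ft_force: [-3.7, 0.3, 10.9]
gripper_width: -0.0001
```

```bash
python3 -m handwheel '[[[0.0005,0,0],0,0],[[0.0009,0,0],0,0],[[0.0012,0,0],0,0],[[0.0012,0,0],0,0],[[0.0012,0,0],0,0],[[0.0012,0,0],0,0],[[0.0012,0,0],0,0],[[0.0012,0,0],0,0]]'
python3 -m handwheel '[[[0,0,0],0,0],[[0,0,0],0,0],[[0,0,0],0,0],[[0,0,0],0,0],[[0,0,0],0,0],[[0,0,0],0,0],[[0,0,0],0,0],[[0,0,0],0,0]]'
```

```text
clock: 18.13
position: [0.6055, -0.1047, 0.3659]
ee_rot: [91.6, 89.8, -9.5]
ft_force: [-5.6, 0.9, 16.0]
gripper_width: 0.0005
clock: 18.8
position: [0.6054, -0.1047, 0.3658]
ee_rot: [90.9, 89.8, -10.3]
ft_force: [-5.5, 1.1, 15.1]
gripper_width: 0.0002
```

It held 15–16 N for about 1.2 s without giving way. I'll lift off slowly, then clear.

```bash
python3 -m handwheel '[[[-0.001,0,0],0,0],[[-0.002,0,0],0,0],[[-0.004,0,0],0,0],[[-0.007,0,0],0,0],[[-0.012,0,0],0,0],[[-0.02,0,0],0,0],[[-0.03,0,0],0,0],[[-0.04,0,0],0,0]]'
python3 -m handwheel '[[[-0.015,0,0],0,0],[[-0.03,0,0],0,0],[[-0.045,0,0],0,0],[[-0.055,0,0],0,0],[[-0.06,0,0],0,0],[[-0.06,0,0],0,0],[[-0.06,0,0],0,0],[[-0.06,0,0],0,0]]'
python3 look.py pics/w8.png
python3 - <<'E'
from h import *
im=env.capture("side"); cv2.imwrite("pics/s8.png",cv2.resize(im[120:310,180:440],None,fx=3,fy=3)[:,:,::-1])
for n in ["pad_mid","handle_mid","tube_rack","rub_bottle","kidney_dish","swab_jar"]:
    print(n,[(np.round(r["xyz"],4),round(r["score"],2)) for r in env.pinpoint("side",n)[:1]])
E
```

```text
clock: 19.47
position: [0.6059, -0.1047, 0.404]
ee_rot: [-91.7, 90.0, 167.2]
ft_force: [-0.7, -0.4, 0.1]
gripper_width: 0.0004
clock: 20.13
position: [0.6059, -0.1047, 0.4624]
ee_rot: [-87.1, 89.9, 171.8]
ft_force: [-0.1, 0.2, 0.1]
gripper_width: 0.0
[ 0.60589045 -0.10473178  0.46238949] -11.114234731242048
handle_mid [ 0.4934 -0.0847  0.1663] 0.75 [ 0.2962 -0.1139  0.002 ] [164.80329074 233.32933352]
pad_mid [ 0.6082 -0.1088  0.1948] 0.92 [0.2676 0.0033 0.0035] [323.39248256 248.7980746 ]
pad_mid [(array([ 0.6085, -0.1046,  0.192 ]), 0.92)]
handle_mid [(array([ 0.4911, -0.0869,  0.171 ]), 0.78)]
tube_rack [(array([ 0.7122,  0.0945, -0.003 ]), 0.62)]
rub_bottle [(array([ 0.4757, -0.2677, -0.004 ]), 0.55)]
kidney_dish [(array([ 4.949e-01,  1.140e-01, -3.000e-04]), 0.77)]
swab_jar []
```

View pics/s8.png

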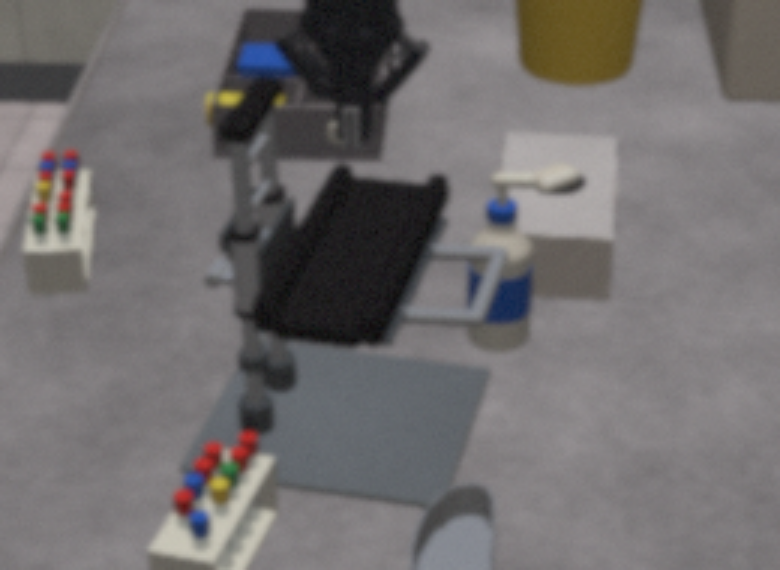

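The pad hangs at the same pixels as before the press (front edge at about (380,335)), and the hand is clear.

```bash
python3 -c "
from station import env
print(env.finish_job())"
```

```text
the job is handed in; nothing more can be done
None
```

The arm rest is one setting higher and locked on the first rung. The job was handed in at about 21 s of the 61 s allowed; the hand-in gave no verdict.

- **Lift and lower:** I gripped the handle and lifted it about 58 mm. I then lowered it in small steps until the rung took the load, at about 42 mm above the lowest position. The wrist force was then +3 N, so I was pressing on it only lightly. When I opened the fingers, the pad stayed where it was.
- **Lock test:** I pressed the middle of the pad with closed fingers at 15–16 N for about 1.2 s. The fingertips moved only about 0.5 mm between 11 N and 16 N.
- **Last checks:** With the hand clear, the wrist force was about 0. The estimates of the handle and pad heights put the rest between 39 and 44 mm, inside the 22–46 mm band, and its position in the side picture was the same as before the press. The tube rack, pump bottle and kidney dish were found within about 7 mm of their first estimates.
- **Not fully confirmed:** The swab jar was not detected in the last picture. I did not check the glove box, tube block or tape roll at the end, though the arm touched nothing but the handle and pad as far as the wrist force showed. Several single detections failed or were false along the way, so I relied on the consistent ones.

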